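# White-tile reading on a bench photometer

## Task

Set the photometer up for its white reading: push the reference tile snug and square into the corner of the two stop rails on the stage, so that it covers the measuring port. Only then pull the spring-loaded shutter slide out by its grip until the engraved ring on its rod has just come out of the collar, and hold it there: finish while still holding the slide at that mark, because the spring shuts it when it is let go. Leave the other things on the bench where they are.

Things in the scene. Friction and masses are not known exactly. Their poses are not given: they have to be found in the camera images.
- photometer: Bench photometer, fixed, dark slate-blue case 320 deep (x) by 360 mm wide (y). Origin: centre of the underside, on the bench; x runs from its front to its back, y to its left as seen from the robot, z up. Bare metal stage 70 mm above the bench, from x = -155 mm to the far rail, y = -170 to +170 mm. Behind the rail, from x = 15 mm, a sloping console rises to 125 mm above the bench
- corner (a point): Inner corner of the two steel stop rails, at stage height; axes as the photometer's. Rails are 10 mm thick and 8 mm high above the stage. The far rail runs from here 195 mm along -y and stops the tile's motion to +x; the side rail runs from here 62 mm along -x and stops its motion to +y
- port (a point): Centre of the round measuring port (42 mm dark bezel flush in the stage), on the stage's top, 70 mm above the bench; axes as the photometer's. It lies 30 mm from both rail faces, so the tile's origin is on it when the tile touches both rails
- tile: White reference tile, loose on the stage, 60 x 60 mm, 0.1 to 0.2 kg: white ceramic square 10 mm thick, on it a black plastic back 50 x 50 x 4 mm with a round black knob 18 mm wide in the middle, its top 34 mm above the underside (neck 12 mm wide, 6 mm high). Origin: centre of the underside; x, y along its edges. Starts 45 to 80 mm short of the port in x, 80 to 150 mm in y, turned up to 0.4 rad
- shutter (a joint): Travel of the shutter slide, m: 0 shut (start), growing as it is pulled straight out along the photometer's -x. Spring pull 4.5 N when shut, 10 N at the mark. The mark is a dark ring 4 mm wide on the bright 10 mm rod: hidden at first, it begins to show at the collar's face at 0.031 and has just come out at 0.035, the place to hold. End stop 0.055
- shutter_grip (a point): Centre of the shutter slide's grip, a black flat-sided block 28 mm along x, 16 mm wide along y, 32 mm high, on a rod in front of the case, 42 mm above the bench; moves with the slide. Axes as the photometer's. When shut it is 56 mm before the case front and 48 mm before the collar's face (collar 26 mm wide). Free at both sides and above: pinch the flat sides from above
- bottle: Bystander: white wide-mouth jar with blue cap, 72 mm diameter, 130 mm high, beside the photometer. Origin: centre of the underside. Leave alone
- trap: Bystander: black cone-topped light trap, 60 mm diameter, 64 mm high, beside the photometer. Origin: centre of the underside. Leave alone
- tipbox: Bystander: pipette tip box 80 x 115 mm, 58 mm high, beside the photometer. Origin: centre of the underside. Leave alone
- beaker: Bystander: glass beaker 70 mm diameter, 85 mm high, beside the photometer. Origin: centre of the underside. Leave alone
Not all that is in view belongs to the job. What is meant by the tile is not turquoise, and is the larger of those in its own colour.

How it is judged:
On the way:
1. the tile lies flat on the stage, snug and square against both stop rails, with the shutter still shut (x of tile in the frame of port between -0.0025 and 0.0025 m and y of tile in the frame of port between -0.0025 and 0.0025 m and z of tile in the frame of port between -0.004 and 0.004 m and (angle between the x axis of tile and the x axis of photometer, either way round below 0.05 rad or angle between the x axis of tile and the y axis of photometer, either way round below 0.05 rad) and value of joint shutter below 0.005 m), for 0.2 s.
At the end, for the whole second after the job is handed in: Through the last second the robot still holds the shutter slide (touching it with more than 2 N) at rest with 31 to 39 mm of travel (mark 35 mm), while the tile lies flat on the stage within 3 mm of its place against both rails and square to them within 0.05 rad (x of tile in the frame of port between -0.003 and 0.003 m and y of tile in the frame of port between -0.003 and 0.003 m and z of tile in the frame of port between -0.004 and 0.004 m and (angle between the x axis of tile and the x axis of photometer, either way round below 0.05 rad or angle between the x axis of tile and the y axis of photometer, either way round below 0.05 rad) and value of joint shutter between 0.031 and 0.039 m and velocity of joint shutter between -0.01 and 0.01 m/s and (contact force between shutter and the fingers above 2 N or contact force between shutter and the arm above 2 N)); the arm keeps its last pose, push and grip.
It fails at once if the shutter is opened by more than 8 mm while the tile is not on its place over the port (10 mm) (value of joint shutter above 0.008 m and horizontal distance between tile and port above 0.01 m).
It fails at once if a bystander is moved by more than 25 mm (distance of any of bottle, trap, tipbox, beaker from where it was at the start of the episode above 0.025 m).
It also fails if it takes over 67 s, if anything falls off the work surface, if the arm or the gripper's body presses on something with over 40 N, if the wrist force passes 120 N, or if a joint passes its speed limit or range.

## Robot

A 7-joint arm with a two-finger parallel gripper is mounted at the origin on the work surface. World frame = base frame: x ahead of the robot, y to its left, z up, the work surface at z = 0. Lengths are in m, angles in rad, forces in N, time in s.
With the tool pointing down it reaches from about 0.425 to 0.925 m from the base axis. Payload 6.8 kg.
Tool frame: the origin (TCP) lies on the mounting face of the last link; the fingertips stand 173 mm ahead of it and the grasp point (between the pads) lies 155 mm ahead of it; z points along the fingers, y is the line along which they close (so a half turn about z gives the same grasp; the last joint's range is limited). The gripper opens to 85 mm and grips with 20 to 120 N. Pads are 22 mm wide; open, the fingers measure 114 mm over their backs; the gripper's body (76 mm by 85 mm) begins 54 mm behind the grasp point. The pads swing forward as they close: fully open they stand 13 mm farther back than shut.
Start: joints at [1.091, 0.477, 0.022, 1.555, -0.011, 1.109, -0.083], TCP at [0.245, -0.629, 0.405] pointing down, gripper open.
Joint ranges: [-2.96, 2.96], [-0.34, 2.1], [-1.41, 1.46], [0.24, 2.44], [-1.37, 4.51], [0.17, 1.92], [-2.96, 2.96]. Speed limits (rad/s): [2.39, 2.39, 3.14, 3.14, 3.14, 3.14, 3.14].

## Interface

Orientations are given as a rotation vector (axis times angle).
In Python, from bench import r gives the robot as it stands.
- The arm moves only by the tool carry_out, never from a script. Its argument "moves" is a list of rows, each a list of 5 numbers: the shift along the tool's x, y, z in m, then the turn about the tool's z in rad, then the finger opening in m, from 0 to 0.0854. In form: [[dx, dy, dz, roll, claw], ...]. A call has exactly 8 rows; each row is the pose to reach, as a shift and turn from the pose commanded when the call began, along the tool's axes at that moment; what a row does not reach only later rows make up. A row lasts 1/10 s, in which the tool goes at most 50 mm and 8.59 degrees, less where a joint would pass 70% of its speed; a pose out of reach is approached as far as the arm can. A call with a gripper value outside its range is refused whole. The fingers move at their own pace and stop on an object; "force" is the grip in N (left out, the last holds). Time passes only in rows, so rows that repeat a pose let the fingers close, or fill a call up. It gives the time, the measured TCP pose, the force, the opening and the grip force at its end, in the units of the state.
- r.get_obs(): the state, without advancing time (a new reading comes with each control period).
- r.grab_frame(name): name is "scene" or "top" or "wrist"; returns the picture (480x640x3 uint8, red, green, blue); there is no depth.
- r.calibration(name): a dict with "fx", "fy", "cx", "cy" (pixels), "rvec" (rotation vector, rad) and "tvec" (3), from world to camera coordinates, as OpenCV has them. Camera axes: x right, y down, z forward; pixel columns grow to the right and rows downward; lengths in m; the calibration is good to about 2 mm. The wrist camera is an equidistant fisheye: a pixel r from the principal point sees the ray r / f radians off the axis. A picture is of the moment at which its call begins: read the wrist's pose just before it. calibration takes no time and is no camera call; for the wrist camera it gives the pose at the moment of the call.
- r.hand_in(): hands the job in; it is judged then, once.
The state is a dict: "clock": time; "joints": joint angles; "qvel": joint speeds; "tau": joint torques, N m; "tcp_pos": TCP position; "orientation": TCP orientation; "contact_force": force on the tool from outside, world axes, zero at the start; "moment": the same for the moment, N m; "grip_width": finger opening in m; "gripper_force": force on a finger pad.
Only numpy, scipy, OpenCV 4.12 (cv2) and the standard library are available. Lean on these libraries where they do the work, as an engineer would, in place of code of your own. Each camera call takes 0.05 s, during which the arm holds its last target. There are 200 camera calls.

## Working session

There is one attempt and no reset: what is moved stays moved. The work goes in short steps, Python scripts to look and compute and a tool call to move; the robot and the scene stay as the last step left them, time stands still between calls to the robot, and variables do not carry over. Pictures are saved under pics/ and viewed, at most 10 in all, crops included, and the job is handed in when it is done.

Besides the shell and the picture viewer there is one more tool, called after ">>>" in YAML: its name, and indented under it one key for each argument. carry_out: Moves the arm, as the interface text tells. Its arguments: {"type":"object","properties":{"moves":{"type":"array","items":{"type":"array","items":{"type":"number"}}},"force":{"type":"number"}},"required":["moves"]}

```bash
mkdir -p pics; ls
python3 - <<'E'
from bench import r
import cv2,numpy as np
o=r.get_obs();print({k:np.round(v,3) for k,v in o.items()})
for n in("scene","top"):
    f=r.grab_frame(n);cv2.imwrite(f"pics/{n}0.png",f[:,:,::-1]);c=r.calibration(n);print(n,{k:np.round(v,4) for k,v in c.items()})
E
```

```text
pics
{'clock': np.float64(0.0), 'joints': array([ 1.091,  0.478,  0.022,  1.556, -0.012,  1.109, -0.083]), 'qvel': array([-0.002,  0.001,  0.   ,  0.002, -0.001,  0.001, -0.002]), 'tau': array([ 1.0000e-03, -5.9646e+01,  1.6080e+00, -2.8119e+01,  1.3000e-02,
        9.0000e-03,  0.0000e+00]), 'tcp_pos': array([ 0.245, -0.629,  0.404]), 'orientation': array([-3.086e+00, -5.800e-01,  1.000e-03]), 'contact_force': array([-0.429, -0.404,  0.508]), 'moment': array([-0.031,  0.026,  0.003]), 'gripper_force': np.float64(0.0), 'grip_width': np.float64(0.085)}
scene {'fx': np.float64(555.1639), 'fy': np.float64(555.1639), 'cx': np.float64(322.1041), 'cy': np.float64(239.2062), 'rvec': array([ 1.4281,  2.1707, -0.8479]), 'tvec': array([ 0.2206, -0.3226,  1.5722])}
top {'fx': np.float64(532.2823), 'fy': np.float64(532.2823), 'cx': np.float64(320.4191), 'cy': np.float64(234.5753), 'rvec': array([ 2.0877, -2.1453,  0.1787]), 'tvec': array([0.042 , 0.5948, 0.914 ])}
```

View pics/scene0.png

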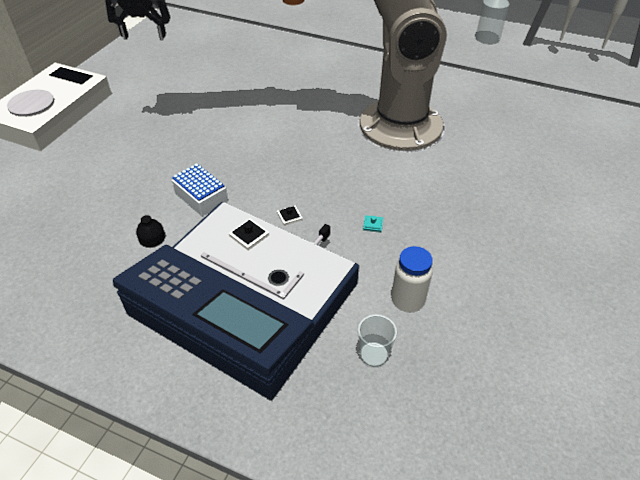

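View pics/top0.png

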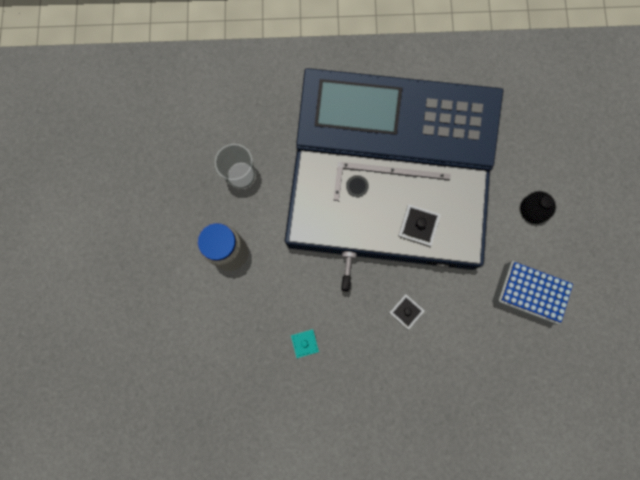

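The scene shows the photometer with the tile on its stage (top view px (420,225)) and the port at (357,186). The rail corner is near (343,165) and the grip near (346,283). The small white tile at (408,311) and the turquoise one are decoys.

```bash
cat > h.py <<'E'
from bench import r
import cv2,numpy as np
from scipy.spatial.transform import Rotation as R
def ray(c,uv,fish=False):
    uv=np.atleast_2d(np.asarray(uv,float)); x=(uv-[c["cx"],c["cy"]])/[c["fx"],c["fy"]]
    if fish:
        t=np.linalg.norm(x,axis=1,keepdims=True)+1e-12; d=np.c_[x/t*np.sin(t),np.cos(t)]
    else: d=np.c_[x,np.ones(len(x))]
    M=R.from_rotvec(c["rvec"]).as_matrix(); return -M.T@c["tvec"], d@M
def plane(c,uv,z,fish=False):
    o,d=ray(c,uv,fish); return (o+d*((z-o[2])/d[:,2:]))[:,:2]
def proj(c,P,fish=False):
    P=np.atleast_2d(P);q=P@R.from_rotvec(c["rvec"]).as_matrix().T+c["tvec"]
    if fish:
        n=np.linalg.norm(q[:,:2],axis=1,keepdims=True);x=q[:,:2]/n*np.arctan2(n,q[:,2:])
    else: x=q[:,:2]/q[:,2:]
    return x*[c["fx"],c["fy"]]+[c["cx"],c["cy"]]
E
python3 - <<'E'
from h import *
c=r.calibration("top");f=cv2.imread("pics/top0.png");g=cv2.cvtColor(f,6)
m=((g>150)).astype(np.uint8);m[:140]=0;m[270:]=0;m[:,:285]=0;m[:,500:]=0
m=cv2.morphologyEx(m,cv2.MORPH_CLOSE,np.ones((3,3)))
cs=max(cv2.findContours(m,0,2)[0],key=cv2.contourArea)
h=cv2.convexHull(cs);q=cv2.approxPolyDP(h,6,True)[:,0];print("stage px",q.tolist());P=plane(c,q,.07);print(P.round(4))
print(np.diff(np.r_[P,P[:1]],axis=0).round(4))
# dark blobs inside the stage
d=((g<90)).astype(np.uint8);d[:150]=0;d[262:]=0;
n,l,s,ce=cv2.connectedComponentsWithStats(d)
for i in range(1,n):
    if s[i,4]>60: print(s[i],ce[i].round(1),plane(c,ce[i],.07).round(4))
cv2.imwrite("pics/top0z.png",cv2.resize(f[145:300,285:495],None,fx=3.8,fy=3.8,interpolation=cv2.INTER_CUBIC)[:600])
E
```

```text
stage px [[302, 152], [483, 172], [478, 261], [291, 240]]
[[ 0.7492  0.0557]
 [ 0.7004 -0.2737]
 [ 0.5374 -0.2516]
 [ 0.5846  0.0786]]
[[-0.0488 -0.3294]
 [-0.163   0.0221]
 [ 0.0472  0.3302]
 [ 0.1646 -0.0229]]
[217 150  32  27 461] [230.4 159. ] [[0.74   0.1884]]
[ 284  150  213  112 4396] [395.9 197.1] [[ 0.6581 -0.113 ]]
[226 165  36  33 472] [246.4 186.3] [[0.6868 0.1588]]
[347 176  21  21 331] [356.9 185.8] [[ 0.6815 -0.0432]]
[ 519  190   38   37 1025] [537.3 207.8] [[ 0.6306 -0.3652]]
[403 208  33  34 722] [419.5 224.5] [[ 0.6061 -0.1525]]
[ 198  224   54   38 1519] [222.8 244.9] [[0.5793 0.2012]]
```

View pics/top0z.png

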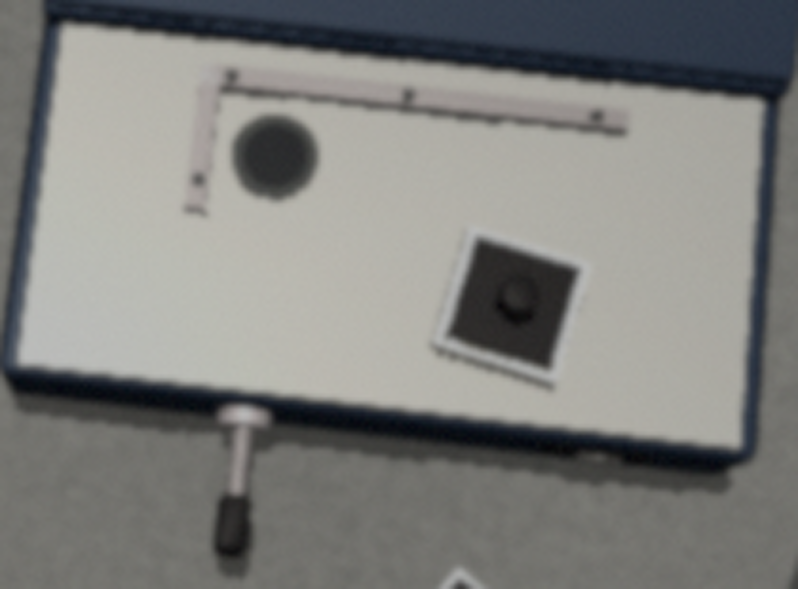

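The zoomed view shows the rails' inner corner near crop px (215,92), the port at (275,155), the tile turned clockwise at (515,300), and the grip at (233,525).

Run:
```python
from h import *
c=r.calibration("top");f=cv2.imread("pics/top0.png");g=cv2.cvtColor(f,6)
z=4;G=cv2.resize(g,None,fx=z,fy=z,interpolation=cv2.INTER_CUBIC)
def comp(mask,uv):
    n,l=cv2.connectedComponents(mask.astype(np.uint8));return (l==l[int(uv[1]*z),int(uv[0]*z)]).astype(np.uint8)
def rect(m): 
    k=max(cv2.findContours(m,0,2)[0],key=cv2.contourArea);return (cv2.boxPoints(cv2.minAreaRect(k))+.5)/z-.5
b=rect(comp(G<110,(412,218)));P=plane(c,b,.084);print("tile back",P.mean(0).round(4),np.diff(np.r_[P,P[:1]],axis=0).round(4).tolist())
d=np.diff(np.r_[P,P[:1]],axis=0);print("yaw mod90",[(np.arctan2(*v[::-1])%(np.pi/2)).round(3) for v in d])
yaw=-.142;Rm=np.array([[np.cos(yaw),-np.sin(yaw)],[np.sin(yaw),np.cos(yaw)]])
port=plane(c,(356.9,185.8),.07)[0];print("port",port.round(4),"tile rel",((P.mean(0)-port)@Rm).round(4))
# rail face/side line check: points from zoom crop
for u in [(220,92),(620,132),(214,100),(206,205)]:
    w=plane(c,np.array(u)/3.8+[285,145],.074)[0];print(((w-port)@Rm).round(4))
gm=comp(G<45,(346,284));b=rect(gm);P=plane(c,b,.058);print("grip",P.mean(0).round(4),((P.mean(0)-port)@Rm).round(4),np.diff(np.r_[P,P[:1]],axis=0).round(4).tolist())
o=r.get_obs();print(R.from_rotvec(o["orientation"]).as_matrix().round(4).tolist(),o["tcp_pos"])
```

```text
tile back [ 0.6036 -0.1502] [[0.048, -0.0166], [-0.016, -0.047], [-0.0476, 0.017], [0.0157, 0.0466]]
yaw mod90 [np.float64(1.237), np.float64(1.242), np.float64(1.228), np.float64(1.246)]
port [ 0.6815 -0.0432] tile rel [-0.0619 -0.1169]
[0.0272 0.0287]
[ 0.0285 -0.163 ]
[0.0229 0.0312]
[-0.0292  0.0293]
grip [0.6239 0.0337] [-0.0679  0.068 ] [[-0.049, -1.2666], [-0.8765, 0.1182], [0.0221, 1.0704], [0.9034, 0.0781]]
[[0.9317, 0.3633, -0.0007], [0.3633, -0.9317, 0.0015], [-0.0001, -0.0016, -1.0]] [ 0.24515557 -0.62864835  0.40383353]
```

>>> carry_out:
  moves:
    - [0.03, -0.02, 0, 0.05, 0.085]
    - [0.07, -0.04, 0, 0.12, 0.085]
    - [0.11, -0.065, 0, 0.2, 0.085]
    - [0.15, -0.09, 0, 0.28, 0.085]
    - [0.19, -0.115, 0, 0.36, 0.085]
    - [0.23, -0.14, 0, 0.44, 0.085]
    - [0.27, -0.165, 0, 0.52, 0.085]
    - [0.31, -0.19, 0, 0.6, 0.085]

```text
clock: 0.9
tcp_pos: [0.4657, -0.3375, 0.4045]
orientation: [-3.12, 0.363, 0.001]
contact_force: [0.6, 1.3, -0.3]
grip_width: 0.0848
gripper_force: 0.0
```

>>> carry_out:
  moves:
    - [0.015, -0.035, 0.0, 0.03, 0.085]
    - [0.03, -0.075, 0.01, 0.06, 0.085]
    - [0.05, -0.115, 0.02, 0.09, 0.085]
    - [0.065, -0.155, 0.03, 0.105, 0.085]
    - [0.08, -0.19, 0.04, 0.105, 0.085]
    - [0.09, -0.21, 0.05, 0.105, 0.085]
    - [0.092, -0.216, 0.05, 0.105, 0.085]
    - [0.092, -0.216, 0.05, 0.105, 0.085]

```text
clock: 1.7
tcp_pos: [0.6036, -0.1491, 0.3543]
orientation: [3.098, -0.519, -0.002]
contact_force: [-0.3, 0.4, 0.8]
grip_width: 0.0848
gripper_force: 0.0
```

Run:
```python
from h import *
c=r.calibration("wrist");f=r.grab_frame("wrist");cv2.imwrite("pics/w1.png",f[:,:,::-1]);np.savez("w1.npz",**c)
print(r.get_obs()["tcp_pos"],{k:np.round(v,3) for k,v in c.items()})
```

```text
[ 0.60307267 -0.15060581  0.35477495] {'fx': np.float64(371.648), 'fy': np.float64(371.648), 'cx': np.float64(323.889), 'cy': np.float64(231.579), 'rvec': array([-1.72 ,  2.412,  0.337]), 'tvec': array([0.056, 0.575, 0.501])}
```

View pics/w1.png

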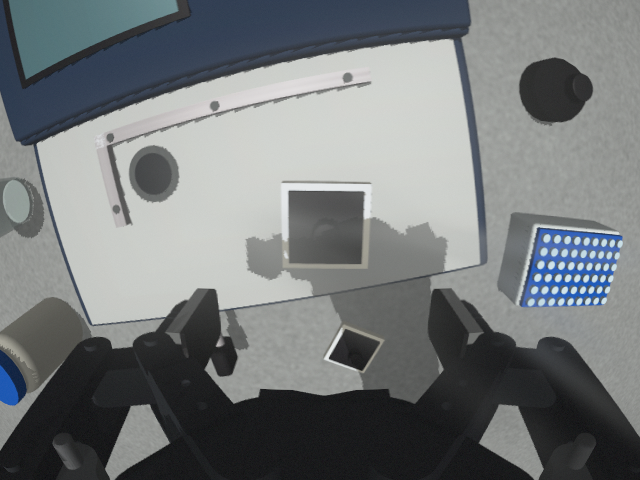

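The wrist view shows the tile at (326,225), square to the gripper, the port at (153,173), and the grip near (223,355).

Run:
```python
from h import *
c=dict(np.load("w1.npz"));g=cv2.imread("pics/w1.png",0)
def comp(m,uv):
    n,l=cv2.connectedComponents(m.astype(np.uint8));return (l==l[uv[1],uv[0]]).astype(np.uint8)
m=comp(g<125,(300,240));m[:185]=0
k=max(cv2.findContours(m,0,2)[0],key=cv2.contourArea);b=cv2.boxPoints(cv2.minAreaRect(k));print(b.tolist())
P=plane(c,b,.084,1);d=np.diff(np.r_[P,P[:1]],axis=0);print("tile",P.mean(0).round(4),np.linalg.norm(d,axis=1).round(4),[((np.arctan2(*v[::-1])+np.pi/4)%(np.pi/2)-np.pi/4).round(3) for v in d])
m=comp(g<150,(153,173));k=max(cv2.findContours(m,0,2)[0],key=cv2.contourArea)
W=plane(c,k[:,0],.07,1);e=cv2.fitEllipse((W*1e4).astype(np.float32));print("port",np.array(e[0])/1e4,e[1]);port=np.array(e[0])/1e4
# stage front edge, rail top edges by points
for n,u,z in [("front",[(95,324),(482,265)],.07),("left",[(36,147),(91,320)],.07),("right",[(457,42),(484,262)],.07),("farrail front top edge",[(118,145),(370,82)],.078),("siderail inner top",[(109,150),(126,224)],.078)]:
    w=plane(c,u,z,1);v=w[1]-w[0];print(n,w.round(4).tolist(),((np.arctan2(v[1],v[0])+np.pi/4)%(np.pi/2)-np.pi/4).round(3))
    for q in w: 
        yaw=-.142;print("  rel",(np.array([[np.cos(yaw),np.sin(yaw)],[-np.sin(yaw),np.cos(yaw)]])@(q-port)).round(4))
yaw=-.142;x=np.array([np.cos(yaw),np.sin(yaw)]);
```

```text
[[289.0, 191.0], [363.0, 191.0], [363.0, 263.0], [289.0, 263.0]]
tile [ 0.6077 -0.1517] [0.0486 0.0504 0.0513 0.0504] [np.float64(-0.331), np.float64(-0.303), np.float64(-0.332), np.float64(-0.357)]
port [ 0.68516377 -0.04307501] (417.45849609375, 420.134033203125)
front [[0.587, 0.0787], [0.5361, -0.2562]] -0.151
  rel [-0.1144  0.1067]
  rel [-0.1174 -0.2321]
left [[0.7524, 0.059], [0.5918, 0.0809]] -0.135
  rel [0.0521 0.1106]
  rel [-0.11    0.1095]
right [[0.7026, -0.2818], [0.538, -0.2584]] -0.142
  rel [ 0.051  -0.2339]
  rel [-0.1153 -0.2339]
farrail front top edge [[0.7154, -0.0279], [0.6905, -0.2105]] -0.136
  rel [0.0278 0.0193]
  rel [ 0.0289 -0.165 ]
siderail inner top [[0.7153, -0.0189], [0.6586, -0.0089]] -0.174
  rel [0.0264 0.0282]
  rel [-0.0311  0.0301]
```

>>> carry_out:
  moves:
    - [0.003, 0, 0.03, 0, 0.06]
    - [0.003, 0, 0.065, 0, 0.06]
    - [0.003, 0, 0.085, 0, 0.05]
    - [0.003, 0, 0.0925, 0, 0.04]
    - [0.003, 0, 0.0925, 0, 0.005]
    - [0.003, 0, 0.0925, 0, 0.005]
    - [0.003, 0, 0.0925, 0, 0.005]
    - [0.003, 0, 0.0925, 0, 0.005]
  force: 30

```text
clock: 2.55
tcp_pos: [0.6066, -0.1509, 0.2633]
orientation: [3.098, -0.521, 0.003]
contact_force: [-0.4, -0.7, 1.9]
grip_width: 0.0162
gripper_force: 29.6
```

>>> carry_out:
  moves:
    - [0.002, -0.01, 0, -0.02, 0.005]
    - [0.008, -0.03, 0, -0.05, 0.005]
    - [0.014, -0.05, 0, -0.08, 0.005]
    - [0.02, -0.07, 0, -0.11, 0.005]
    - [0.025, -0.09, 0, -0.14, 0.005]
    - [0.03, -0.108, 0, -0.17, 0.005]
    - [0.0337, -0.12, 0, -0.191, 0.005]
    - [0.0337, -0.12, 0, -0.191, 0.005]

```text
clock: 3.35
tcp_pos: [0.6794, -0.0449, 0.2633]
orientation: [-3.132, 0.216, -0.005]
contact_force: [1.2, 1.7, 2.6]
grip_width: 0.0165
gripper_force: 29.9
```

Run:
```python
from h import *
c=r.calibration("wrist");f=r.grab_frame("wrist");cv2.imwrite("pics/w2.png",f[:,:,::-1]);np.savez("w2.npz",**c)
t=r.grab_frame("top");cv2.imwrite("pics/top2.png",t[:,:,::-1])
o=r.get_obs();print(o["tcp_pos"],o["orientation"],o["contact_force"])
```

```text
[ 0.6791173  -0.04528659  0.26337216] [-3.13105422  0.21799773 -0.00658832] [3.65429182 2.50370141 4.8257151 ]
```

View pics/w2.png

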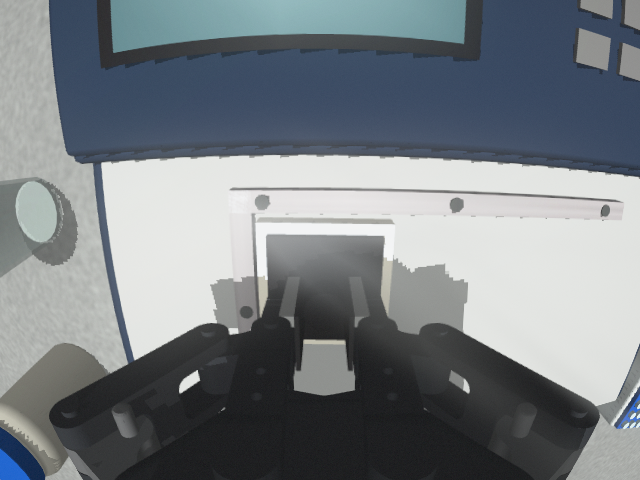

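The tile is held near the corner and nearly square. There is a gap to the far rail of about 8 px and to the side rail of about 3 px.

>>> carry_out:
  moves:
    - [0.002, 0, 0, -0.002, 0.005]
    - [0.004, 0, 0, -0.002, 0.005]
    - [0.006, 0, 0, -0.002, 0.005]
    - [0.007, 0, 0, -0.002, 0.005]
    - [0.007, -0.002, 0, -0.002, 0.005]
    - [0.007, -0.004, 0, -0.002, 0.005]
    - [0.007, -0.006, 0, -0.002, 0.005]
    - [0.007, -0.006, 0, -0.002, 0.005]

```text
clock: 4.25
tcp_pos: [0.683, -0.0451, 0.2632]
orientation: [3.13, -0.222, -0.011]
contact_force: [-13.3, -2.7, 18.4]
grip_width: 0.0164
gripper_force: 31.1
```

```bash
cat > m.py <<'E'
from h import *
import sys
c=r.calibration("wrist");f=r.grab_frame("wrist");n=sys.argv[1];cv2.imwrite(f"pics/{n}.png",f[:,:,::-1]);np.savez(n+".npz",**c)
o=r.get_obs();print(o["tcp_pos"],o["orientation"],o["contact_force"])
cv2.imwrite(f"pics/{n}z.png",cv2.resize(f[170:350,220:420,::-1],None,fx=3,fy=3,interpolation=cv2.INTER_CUBIC))
E
python3 m.py w3
```

```text
[ 0.68299535 -0.04511407  0.2631695 ] [ 3.13041082 -0.22212671 -0.01109993] [-13.16841193  -2.5976616   18.08281674]
```

View pics/w3z.png

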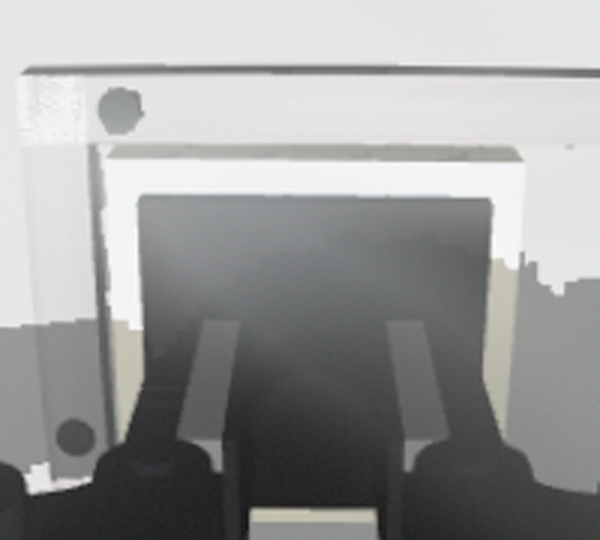

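The tile now touches the far rail. A gap of about 1–2 mm remains at the side rail, and friction is blocking y, so I'll ease x and the down force, then push y.

>>> carry_out:
  moves:
    - [-0.003, 0, -0.002, 0, 0.005]
    - [-0.004, 0, -0.003, 0, 0.005]
    - [-0.004, -0.003, -0.003, 0, 0.005]
    - [-0.004, -0.005, -0.003, 0, 0.005]
    - [-0.004, -0.006, -0.003, 0, 0.005]
    - [-0.004, -0.006, -0.003, 0, 0.005]
    - [-0.002, -0.006, -0.003, 0, 0.005]
    - [-0.001, -0.006, -0.003, 0, 0.005]

```text
clock: 5.1
tcp_pos: [0.6832, -0.0416, 0.2641]
orientation: [3.127, -0.224, -0.011]
contact_force: [-10.2, -9.8, 6.6]
grip_width: 0.0165
gripper_force: 30.3
```

```bash
python3 m.py w4
```

```text
[ 0.68320308 -0.04157078  0.26408071] [ 3.12705114 -0.22456107 -0.01104838] [-8.07893638 -9.29068474  4.90511263]
```

View pics/w4z.png

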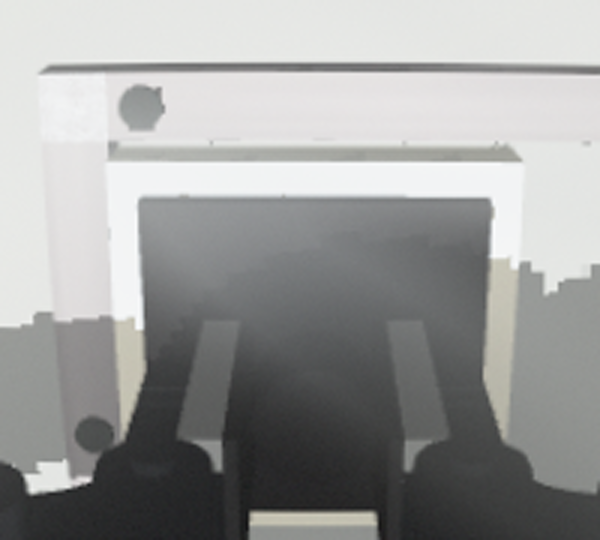

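Run:
```python
from h import *
yaw=-.142;A=np.array([[np.cos(yaw),-np.sin(yaw)],[np.sin(yaw),np.cos(yaw)]])
for n,rows in [("w3",[(74,.078),(145,.078),(147,.07),(160,.08),(197,.084)]),("w4",[(72,.078),(142,.078),(147,.07),(160,.08),(197,.084)])]:
    c=dict(np.load(n+".npz"));print(n,"cam",ray(c,(0,0),1)[0].round(3))
    for v,z in rows:
        w=plane(c,[(220+x/3,170+v/3) for x in(150,450)],z,1)@A;print(v,z,w.round(4).tolist())
    g=cv2.imread(f"pics/{n}.png",0)
    print([int(x) for x in g[190:240,320]])
c=dict(np.load("w4.npz"))
for x,z in [(110,.078),(110,.08),(107,.08),(522,.08)]:
    print(x,z,(plane(c,[(220+x/3,170+200/3)],z,1)@A).round(4))
```

```text
w3 cam [ 0.753 -0.055  0.233]
74 0.078 [[0.7243, 0.0743], [0.7243, 0.0317]]
145 0.078 [[0.7139, 0.0746], [0.7139, 0.0314]]
147 0.07 [[0.7116, 0.0758], [0.7115, 0.0303]]
160 0.08 [[0.7122, 0.0744], [0.7122, 0.0315]]
197 0.084 [[0.7079, 0.074], [0.7079, 0.0319]]
[224, 193, 118, 116, 142, 215, 227, 226, 226, 227, 227, 227, 227, 228, 228, 229, 228, 227, 227, 226, 226, 226, 227, 227, 225, 224, 225, 215, 181, 167, 169, 169, 177, 203, 241, 242, 242, 242, 242, 242, 242, 242, 242, 242, 222, 168, 142, 143, 144, 143]
w4 cam [ 0.753 -0.052  0.234]
72 0.078 [[0.7243, 0.0773], [0.7242, 0.0344]]
142 0.078 [[0.714, 0.0776], [0.7138, 0.0342]]
147 0.07 [[0.7112, 0.0788], [0.7111, 0.0331]]
160 0.08 [[0.7118, 0.0775], [0.7117, 0.0343]]
197 0.084 [[0.7075, 0.0771], [0.7073, 0.0347]]
[213, 115, 111, 124, 219, 227, 227, 227, 226, 226, 227, 227, 228, 228, 229, 228, 228, 226, 226, 226, 226, 227, 227, 226, 224, 224, 227, 229, 212, 182, 166, 169, 169, 181, 241, 242, 242, 242, 242, 242, 241, 242, 241, 241, 232, 192, 141, 143, 145, 144]
110 0.078 [[0.7052 0.084 ]]
110 0.08 [[0.7058 0.0836]]
107 0.08 [[0.7058 0.0841]]
522 0.08 [[0.7056 0.0235]]
```

Tile touches the side rail, but about 2 mm remains to the far rail; push x further.

>>> carry_out:
  moves:
    - [0.001, 0.002, -0.001, 0, 0.005]
    - [0.003, 0.003, -0.001, 0, 0.005]
    - [0.005, 0.003, -0.001, 0, 0.005]
    - [0.006, 0.003, -0.001, 0, 0.005]
    - [0.007, 0.002, -0.001, 0, 0.005]
    - [0.007, 0.001, -0.001, 0, 0.005]
    - [0.007, 0, -0.001, 0, 0.005]
    - [0.007, 0, -0.001, 0, 0.005]

```text
clock: 5.95
tcp_pos: [0.6876, -0.042, 0.2645]
orientation: [3.127, -0.224, -0.024]
contact_force: [-17.9, -8.5, 11.8]
grip_width: 0.0166
gripper_force: 30.7
```

```bash
cat > m2.py <<'E'
from h import *
import sys
n=sys.argv[1];c=dict(np.load(n+".npz"));g=cv2.imread(f"pics/{n}.png",0)
yaw=-.142;A=np.array([[np.cos(yaw),-np.sin(yaw)],[np.sin(yaw),np.cos(yaw)]])
for u in(280,320,370): print(u,"col",[int(x) for x in g[188:240,u]])
for v in(225,245): print(v,"row",[int(x) for x in g[v,235:275]])
E
python3 m.py w5; python3 m2.py w5
```

```text
[ 0.68763474 -0.04199698  0.26444061] [ 3.12672744 -0.22380875 -0.02366845] [-18.59007175  -7.80702968  12.97050578]
280 col [230, 230, 230, 230, 230, 231, 230, 231, 215, 164, 123, 127, 147, 217, 225, 224, 224, 225, 224, 225, 224, 226, 225, 225, 225, 225, 223, 223, 223, 224, 224, 223, 222, 222, 218, 175, 228, 240, 241, 242, 241, 241, 242, 241, 242, 241, 241, 220, 143, 144, 148, 149]
320 col [230, 231, 230, 230, 231, 230, 231, 231, 207, 153, 114, 116, 147, 222, 224, 224, 224, 225, 224, 224, 224, 226, 226, 227, 224, 224, 224, 223, 222, 224, 223, 222, 221, 221, 216, 183, 230, 240, 241, 241, 241, 241, 241, 241, 241, 241, 241, 218, 133, 133, 137, 136]
370 col [228, 229, 228, 228, 228, 228, 228, 229, 215, 163, 125, 125, 146, 217, 222, 223, 222, 222, 223, 223, 224, 224, 226, 226, 225, 225, 224, 224, 223, 224, 224, 223, 222, 221, 216, 175, 212, 240, 242, 242, 242, 242, 242, 242, 242, 242, 242, 220, 136, 124, 124, 126]
225 row [223, 224, 225, 227, 227, 226, 226, 226, 227, 227, 227, 228, 227, 226, 225, 224, 224, 224, 224, 225, 234, 242, 242, 242, 242, 242, 242, 242, 242, 242, 242, 242, 242, 242, 242, 242, 242, 242, 242, 242]
245 row [226, 221, 220, 222, 224, 225, 224, 225, 225, 224, 224, 224, 224, 224, 223, 222, 222, 221, 222, 221, 223, 235, 242, 243, 243, 242, 242, 242, 242, 242, 242, 165, 145, 143, 146, 147, 145, 147, 147, 148]
```

Tile is now flush with both rails and parallel to them. Relax and release.

>>> carry_out:
  moves:
    - [-0.002, 0.001, -0.001, 0, 0.005]
    - [-0.003, 0.0015, -0.001, 0, 0.005]
    - [-0.003, 0.0015, -0.001, 0, 0.03]
    - [-0.003, 0.0015, -0.001, 0, 0.04]
    - [-0.003, 0.0015, -0.001, 0, 0.04]
    - [-0.003, 0.0015, -0.02, 0, 0.04]
    - [-0.003, 0.0015, -0.05, 0, 0.05]
    - [-0.003, 0.0015, -0.08, 0, 0.05]

```text
clock: 6.8
tcp_pos: [0.689, -0.0385, 0.3469]
orientation: [-3.133, 0.219, 0.001]
contact_force: [0.4, -0.0, -0.0]
grip_width: 0.0498
gripper_force: 0.0
```

```bash
python3 m.py w6
python3 - <<'E'
from h import *
f=r.grab_frame("top");cv2.imwrite("pics/top6.png",f[:,:,::-1])
f=cv2.imread("pics/w6.png");cv2.imwrite("pics/w6c.png",f)
E
```

```text
[ 0.6906665  -0.03853363  0.3533372 ] [-3.13257196  0.21888646 -0.01352927] [1.37156153 0.24358323 3.87506233]
```

View pics/w6.png

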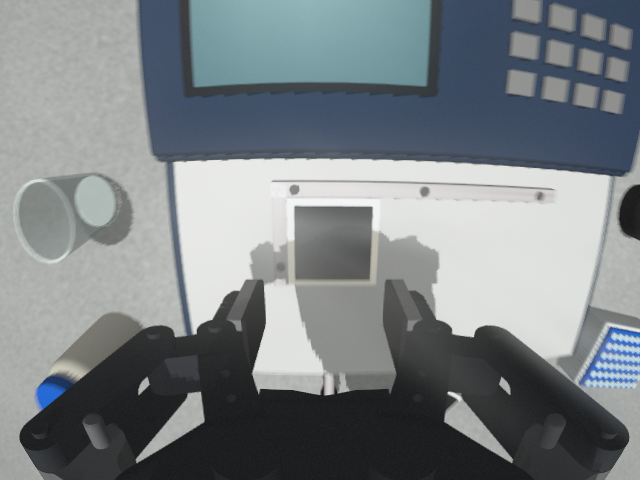

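The released tile sits at (334,240), apparently in the corner. I'll check the gaps numerically.

Run:
```python
from h import *
c=dict(np.load("w6.npz"));g=cv2.imread("pics/w6.png",0)
yaw=-.142;A=np.array([[np.cos(yaw),-np.sin(yaw)],[np.sin(yaw),np.cos(yaw)]])
for u in(300,335,370): print([int(x) for x in g[178:212,u]])
for v in(205,225,260): print([int(x) for x in g[v,268:300]])
def pl(p,z): return (plane(c,p,z,1)@A).round(4).tolist()
m=(g<190).astype(np.uint8);n,l=cv2.connectedComponents(m)
print("tile far edge",pl([(300,199),(370,199)],.08),"rail",pl([(300,196),(370,197)],.078))
f=cv2.imread("pics/w6.png");cv2.imwrite("pics/w6z.png",cv2.resize(f[175:295,260:390],None,fx=5,fy=5,interpolation=cv2.INTER_CUBIC))
# grip from earlier views: top
ct=r.calibration("top");t=cv2.imread("pics/top0.png",0)
b=(t<60).astype(np.uint8);b[:272]=0;b[296:]=0;b[:,:336]=0;b[:,358:]=0
ys,xs=np.nonzero(b);print(len(xs),xs.min(),xs.max(),ys.min(),ys.max());k=cv2.minAreaRect(np.c_[xs,ys].astype(np.int32));print(k);print("grip top",plane(ct,cv2.boxPoints(k),.058).round(4).tolist(),plane(ct,k[0],.05).round(4))
c1=dict(np.load("w1.npz"));P=[.5+0,0,0]
```

```text
[232, 218, 171, 161, 214, 227, 228, 227, 227, 225, 223, 222, 221, 224, 227, 227, 226, 225, 218, 213, 228, 243, 243, 243, 243, 243, 238, 215, 161, 110, 116, 118, 120, 121]
[231, 222, 180, 153, 203, 226, 224, 226, 226, 226, 227, 227, 226, 225, 225, 226, 226, 224, 217, 216, 229, 242, 243, 243, 243, 243, 240, 223, 161, 93, 100, 102, 102, 104]
[229, 227, 210, 150, 179, 216, 221, 221, 221, 223, 224, 224, 225, 224, 223, 223, 224, 223, 214, 197, 208, 239, 242, 242, 243, 243, 241, 233, 184, 100, 99, 99, 100, 101]
[232, 232, 231, 228, 226, 226, 227, 227, 227, 227, 227, 227, 227, 226, 225, 224, 224, 225, 234, 241, 243, 242, 242, 243, 243, 241, 232, 212, 209, 210, 209, 213]
[229, 229, 228, 227, 224, 220, 221, 223, 223, 222, 223, 222, 222, 221, 221, 220, 219, 218, 223, 233, 240, 239, 239, 239, 239, 233, 196, 145, 142, 141, 140, 141]
[161, 161, 160, 160, 160, 156, 153, 154, 154, 156, 155, 153, 154, 153, 153, 153, 154, 153, 154, 166, 184, 190, 189, 189, 188, 189, 164, 129, 117, 117, 116, 115]
tile far edge [[0.7128, 0.0752], [0.7131, 0.0296]] rail [[0.7145, 0.0753], [0.714, 0.0294]]
137 342 350 276 292
((346.0, 284.0), (16.0, 8.0), 90.0)
grip top [[0.5187, -0.0109], [0.5183, -0.0252], [0.4898, -0.0242], [0.4902, -0.01]] [[ 0.5049 -0.0178]]
```

View pics/w6z.png

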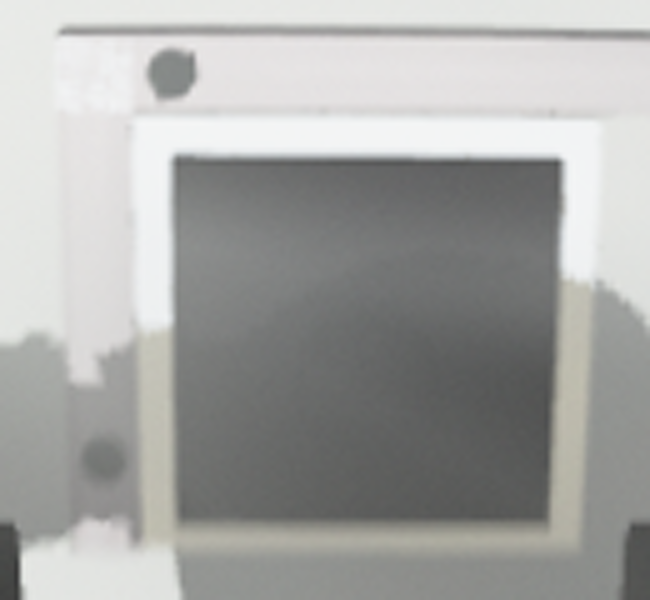

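The tile sits snug and square in the corner. Next, move above the shutter grip.

>>> carry_out:
  moves:
    - [-0.015, 0.001, 0, 0, 0.06]
    - [-0.045, 0.002, 0, 0, 0.06]
    - [-0.08, 0.003, 0, 0, 0.06]
    - [-0.115, 0.004, 0, 0, 0.06]
    - [-0.145, 0.0045, 0, 0, 0.06]
    - [-0.17, 0.0045, 0, 0, 0.06]
    - [-0.182, 0.0045, 0, 0, 0.06]
    - [-0.182, 0.0045, 0, 0, 0.06]

```text
clock: 7.7
tcp_pos: [0.5072, -0.0179, 0.3463]
orientation: [-3.134, 0.219, 0.0]
contact_force: [1.8, -0.5, -0.4]
grip_width: 0.06
gripper_force: 0.0
```

```bash
python3 m.py w7
python3 - <<'E'
from h import *
c=dict(np.load("w7.npz"));g=cv2.imread("pics/w7.png");a=(.4900,-.0120,.042)
for P in [(.5097,-.0173,.058),(.5097,-.0173,.042),(.5236,-.0193,.058)]: print(proj(c,[P],1).round(1))
u,v=proj(c,[(.5097,-.0173,.058)],1)[0].astype(int)
print(u,v);o=g[v-80:v+60,u-70:u+70];cv2.imwrite("pics/w7c.png",cv2.resize(np.hstack([g[max(0,v-110):v+90,u-100:u+100]]),None,fx=3,fy=3,interpolation=cv2.INTER_CUBIC))
E
```

```text
[ 0.50843197 -0.01807292  0.3464625 ] [-3.13372128e+00  2.19231190e-01 -1.84269345e-03] [ 0.30619423  0.13747045 -1.21553008]
[[322.7 224.9]]
[[322.8 219.6]]
[[322.8 205.8]]
322 224
```

View pics/w7c.png

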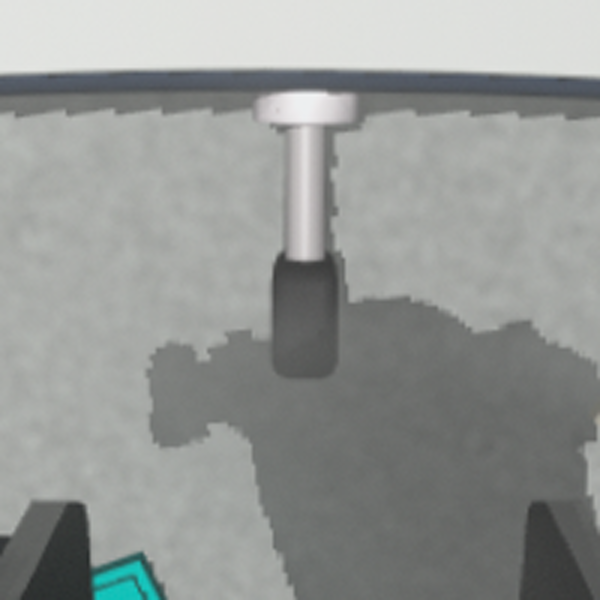

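The grip's centre is at about (323,219), which is about 4 mm further in +x, and it is centred laterally. Descend.

>>> carry_out:
  moves:
    - [0.003, 0, 0.02, 0, 0.06]
    - [0.004, 0, 0.045, 0, 0.06]
    - [0.004, 0, 0.07, 0, 0.06]
    - [0.004, 0, 0.095, 0, 0.06]
    - [0.004, 0, 0.12, 0, 0.06]
    - [0.004, 0, 0.138, 0, 0.06]
    - [0.004, 0, 0.149, 0, 0.05]
    - [0.004, 0, 0.149, 0, 0.04]

```text
clock: 8.55
tcp_pos: [0.5124, -0.0188, 0.1957]
orientation: [3.134, -0.22, -0.003]
contact_force: [-1.2, 0.6, -0.1]
grip_width: 0.0405
gripper_force: 0.0
```

>>> carry_out:
  moves:
    - [0, 0, 0, 0, 0.03]
    - [0, 0, 0, 0, 0.02]
    - [0, 0, 0, 0, 0.005]
    - [0, 0, 0, 0, 0.005]
    - [0, 0, 0, 0, 0.005]
    - [0, 0, 0, 0, 0.005]
    - [0, 0, 0, 0, 0.005]
    - [0, 0, 0, 0, 0.005]
  force: 60

```text
clock: 9.35
tcp_pos: [0.5127, -0.0183, 0.1983]
orientation: [-3.133, 0.22, -0.004]
contact_force: [-0.3, 3.3, 7.2]
grip_width: 0.0153
gripper_force: 59.9
```

```bash
python3 m.py w8
python3 - <<'E'
from h import *
f=r.grab_frame("top");cv2.imwrite("pics/top8.png",f[:,:,::-1])
E
```

```text
[ 0.51264726 -0.01828668  0.19824795] [-3.13297395  0.2198253  -0.00375241] [-0.18712363  3.27694115  6.11385189]
```

>>> carry_out:
  moves:
    - [-0.004, 0, 0, 0, 0.005]
    - [-0.009, 0, 0, 0, 0.005]
    - [-0.014, 0, 0, 0, 0.005]
    - [-0.019, 0, 0, 0, 0.005]
    - [-0.024, 0, 0, 0, 0.005]
    - [-0.029, 0, 0, 0, 0.005]
    - [-0.033, 0, 0, 0, 0.005]
    - [-0.035, 0, 0, 0, 0.005]

```text
clock: 10.25
tcp_pos: [0.48, -0.0137, 0.1983]
orientation: [-3.132, 0.22, -0.013]
contact_force: [10.1, 2.1, -4.8]
grip_width: 0.0152
gripper_force: 58.6
```

```bash
python3 m.py w9
python3 - <<'E'
from h import *
o=r.get_obs();p=o["tcp_pos"];a=np.array([.98994,-.1415]);d=p[:2]-[.51265,-.0183];print("pull",d@a, "side",d@[.1415,.98994],o["grip_width"],o["gripper_force"])
for n in("w8","w9"):
    c=dict(np.load(n+".npz"));g=cv2.imread(f"pics/{n}.png",0);print(n)
    # rod axis from collar towards grip at z .042(top .047)
    P=[np.r_[np.array([.51265,-.0183])+a*s,.047] for s in np.arange(.012,.062,.001)]
    uv=proj(c,P,1);print(uv[[0,-1]].round(0).tolist());print([int(cv2.getRectSubPix(g,(1,1),tuple(map(float,q)))[0,0]) for q in uv])
E
```

```text
[ 0.47975364 -0.01362471  0.19831474] [-3.13218917  0.22016392 -0.01243294] [ 8.80739568  1.86531703 -2.16079619]
pull -0.03322697432261421 side -2.657730968532092e-05 0.015085517491000839 58.72059524059296
w8
[[324.0, 297.0], [325.0, 160.0]]
[96, 120, 121, 122, 124, 125, 126, 126, 128, 130, 130, 136, 192, 193, 193, 196, 196, 197, 198, 199, 200, 202, 202, 202, 204, 204, 206, 209, 210, 212, 214, 215, 217, 230, 238, 239, 240, 241, 241, 241, 196, 83, 89, 92, 87, 161, 220, 220, 220, 221]
w9
[[325.0, 210.0], [325.0, 63.0]]
[227, 228, 229, 229, 230, 231, 231, 231, 232, 233, 233, 233, 234, 233, 234, 234, 235, 235, 235, 235, 235, 235, 236, 236, 237, 237, 237, 238, 238, 238, 238, 239, 238, 238, 79, 171, 244, 244, 244, 244, 244, 244, 244, 241, 80, 77, 81, 86, 89, 91]
```

```bash
cat > gp.py <<'E'
from h import *
a=np.array([.98994,-.1415])
def gp(p,o): return (np.array(p)+R.from_rotvec(o).apply([0,0,.155]))
g0=gp([.51264726,-.01828668,.19824795],[-3.13297395,.2198253,-.00375241])
o=r.get_obs();d=gp(o["tcp_pos"],o["orientation"])-g0
print("grasp pull",d[:2]@a,d.round(4),o["contact_force"],np.linalg.norm(o["qvel"]).round(4))
n="wx";c=r.calibration("wrist");g=cv2.cvtColor(r.grab_frame("wrist"),7)
P=[np.r_[np.array([.51265,-.0183])+a*s,.047] for s in np.arange(.036,.052,.0005)]
print([int(cv2.getRectSubPix(g,(1,1),tuple(map(float,q)))[0,0]) for q in proj(c,P,1)])
E
python3 gp.py
```

```text
grasp pull -0.03237566716783963 [-0.032   0.0047  0.0001] [ 8.80739568  1.86531703 -2.16079619] 0.0119
[237, 238, 238, 238, 238, 238, 239, 238, 238, 238, 239, 239, 239, 239, 239, 239, 239, 239, 216, 112, 82, 98, 134, 225, 244, 245, 245, 245, 245, 245, 245, 245]
```

>>> carry_out:
  moves:
    - [-0.001, 0, 0, 0, 0.005]
    - [-0.002, 0, 0, 0, 0.005]
    - [-0.0028, 0, 0, 0, 0.005]
    - [-0.0028, 0, 0, 0, 0.005]
    - [-0.0028, 0, 0, 0, 0.005]
    - [-0.0028, 0, 0, 0, 0.005]
    - [-0.0028, 0, 0, 0, 0.005]
    - [-0.0028, 0, 0, 0, 0.005]

```text
clock: 11.15
tcp_pos: [0.4775, -0.0133, 0.1983]
orientation: [-3.132, 0.22, -0.013]
contact_force: [10.3, 2.3, -4.6]
grip_width: 0.0154
gripper_force: 58.6
```

```bash
python3 gp.py
python3 - <<'E'
from h import *
t=r.grab_frame("top");b=cv2.imread("pics/top6.png");cv2.imwrite("pics/top10.png",t[:,:,::-1])
g=cv2.cvtColor(t,7);w=(g>190).astype(np.uint8)[160:215,338:390]
g6=cv2.cvtColor(b,6)
print("white",w.sum(),"row/col profiles",[int(x) for x in g[186,338:392]],[int(x) for x in g[160:212,350]])
E
```

```text
grasp pull -0.03461161276046175 [-0.0342  0.005   0.0001] [10.34978812  2.26556934 -4.62203447] 0.0017
[238, 238, 238, 238, 238, 239, 238, 239, 239, 239, 239, 239, 239, 239, 163, 100, 100, 99, 100, 98, 83, 91, 116, 191, 243, 245, 245, 245, 245, 245, 245, 245]
white 53 row/col profiles [168, 169, 177, 184, 171, 128, 78, 52, 49, 49, 50, 49, 49, 48, 47, 40, 26, 18, 12, 15, 15, 15, 14, 15, 28, 38, 47, 47, 47, 47, 47, 53, 79, 130, 172, 178, 170, 176, 181, 182, 183, 183, 183, 182, 183, 182, 182, 183, 182, 183, 182, 181, 182, 181] [182, 180, 175, 168, 165, 163, 164, 173, 174, 151, 103, 61, 48, 46, 46, 46, 47, 48, 49, 48, 48, 49, 48, 46, 48, 49, 49, 48, 50, 48, 49, 51, 50, 48, 50, 50, 69, 120, 164, 167, 134, 131, 165, 185, 189, 190, 189, 190, 189, 190, 189, 190]
```

The full ring (about 4 mm) is showing at the collar, the measured travel is about 34.6 mm and steady, and the tile is in place.

```bash
python3 -c "
from bench import r
print(r.hand_in())"
```

```text
the job is handed in; nothing more can be done
None
```

The job is handed in, though no verdict came back: the tile is snug and square against both stop rails over the port, and the gripper is still holding the shutter slide steady at about 34.6 mm of travel, with the ring just out of the collar.

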